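# Release the feed carousel's clamp, bring the tall jar to the front and hold it

### The arm

A 7-joint arm with a two-finger parallel gripper is mounted at the origin on the work surface. World frame = base frame: x ahead of the robot, y to its left, z up, the work surface at z = 0. Lengths are in m, angles in rad, forces in N, time in s.
With the tool pointing down it reaches from about 0.35 to 0.9 m from the base axis. Payload 8.1 kg.
Tool frame: the origin (TCP) lies at the very end of the fingers, on their centre line; the grasp point (between the pads) lies grip_point_offset behind it (grip_point_offset is the distance from the TCP to the grasp point, in m); z points along the fingers, y is the direction in which the jaws open and shut (so a half turn about z gives the same grasp; the last joint's range is limited). The gripper opens to 92 mm and grips with 3 to 60 N. Pads are 19 mm wide; open, the fingers measure 130 mm over their backs; the gripper's body (75 mm by 190 mm) begins 47 mm behind the grasp point.
Start: joints at [1.151, 0.434, 0.025, 1.573, -0.012, 1.134, -0.075], TCP at [0.195, -0.594, 0.227] pointing down, gripper open.
Joint ranges: [-2.62, 2.62], [-0.44, 2.09], [-1.27, 1.32], [0.08, 2.57], [-1.32, 4.46], [0.12, 2], [-2.74, 2.74]. Speed limits (rad/s): [2.22, 2.22, 3.01, 3.01, 3.14, 3.14, 3.14].

### API

Orientations are given as a rotation vector (axis times angle).
In Python, from cell import * gives the robot as it stands.
- The arm moves only by the tool drive_tool, never from a script. Its argument "increments" is a list of rows, each an object of numbers: "grip": the gripper's target within -1 to 1 (shut at 1, half-way at 0, fully open at -1); "tx", "ty", "tz": the shift along the world's x, y, z normalised to -1 to 1, where 1 is 400 mm; "turn": the turn about the world's z normalised to -1 to 1, where 1 is 60 degrees. In form: [{"grip": .., "tx": .., "ty": .., "tz": .., "turn": ..}, ...]. A call has 1 to 20 rows; each row is the pose to reach, as a shift and turn from the pose measured when the call began; what a row does not reach only later rows make up. A row lasts 1/10 s, in which the tool goes at most 50 mm and 8.59 degrees, less where a joint would pass 70% of its speed; a pose out of reach is approached as far as the arm can. A call with a number of a shift or a turn outside -1 to 1 is refused whole. A call with a gripper value outside its range is refused whole. The fingers move at their own pace and stop on an object; "newtons" is the grip in N (left out, the last holds). Time passes only in rows, so rows that repeat a pose let the fingers close. It gives the time, the measured TCP pose, the force and the opening at its end, in the units of the state.
- observe(): the state, without advancing time (a new reading comes with each control period).
- get_image(name): name is "scene" or "side" or "wrist"; returns the picture (420x560x3 uint8, red, green, blue); there is no depth.
- camera_info(name): a dict with "fx", "fy", "cx", "cy" (pixels), "distortion" ([k1, k2, p1, p2, k3] as OpenCV has them; the pictures are not rectified), "eye" and "rotation" of the camera in the world; the wrist camera has in their place "hand_eye" (4x4, takes a point from camera to tool coordinates, whose origin is the TCP and whose axes are the flange's). Camera axes: x right, y down, z forward; pixel columns grow to the right and rows downward; lengths in m; the calibration is good to about 2 mm. A picture is of the moment at which its call begins: read the wrist's pose just before it. camera_info takes no time and is no camera call.
- sign_off(): hands the job in, once; it reports no verdict.
The state is a dict: "clock": time; "joints": joint angles; "dq": joint speeds; "joint_efforts": joint torques, N m; "position": TCP position; "ee_rot": TCP orientation; "force": force on the tool from outside, world axes, zero at the start; "ft_torque": the same for the moment, N m; "width": opening from 0.0 (shut) to 1.0 (fully open).
Only numpy, scipy, OpenCV 4.12 (cv2) and the standard library are available. Lean on these libraries where they do the work, as an engineer would, in place of code of your own. Each camera call takes 0.05 s, during which the arm holds its last target. There are 200 camera calls.

### The job

Swing the clamp lever beside the feed carousel outward and down until it is fully open, and only then turn the carousel until the tall jar stands at the front, squarely in line with the upright pointer of the stand. Finish while still gripping the tall jar with the fingers so that the carousel is held still there: do not let go, leave the lever open, and do not disturb the other things on the shelf.

Things in the scene. Friction and masses are not known exactly. Their poses are not given: they have to be found in the camera images.
- carousel (a joint): the carousel: white plastic disc 260 mm across, 18 mm thick, upper face 30 mm above the shelf, on the upright axis of its stand; turns with little friction (0.04 N m) once the clamp is open. Rad, growing anticlockwise seen from above; at 0 and at 6.283 the tall jar stands at the front. Starts between 0.9 and 5.38, can run from -4 to 10.3, so either way round will do
- carousel_stand: the fixed steel stand under the disc; origin on the carousel's axis, on the shelf (z = 0). Its -x axis points to its front, roughly to the robot, where an upright steel pointer (26 mm wide, 50 mm high, 156 mm from the axis) stands beyond the disc's edge; its +y axis points to the clamp. Place and yaw (up to 0.4 rad) vary
- front_place (a point): the point on the upper face of the disc, 70 mm from the axis straight towards the front pointer, fixed to the stand: the axis of the tall jar must come to stand here
- tall_jar: the tall jar, amber glass, black cap, 48 mm across over its whole height of 130 mm, top 160 mm above the shelf, its axis 70 mm from the carousel's; origin at the centre of its underside on the disc, z up. Sits in a clip of the disc: it cannot lift out or tilt but can spin (0.02 N m). Three short jars like it (54 mm across, tops 95 mm above the shelf) are fixed every 90 degrees
- clamp_lever (a joint): the cam lever on the aluminium socket block at the stand's +y side; its cam brakes the disc. 0 is shut: the lever stands up, leaning 0.35 rad outward from the carousel. It swings outward (stand's +y) and down to 1.18 rad, fully open, nearly level, pointing away from the carousel. Starts at 0 to 0.08, stays where it is left; 0.14 N m friction, 2 N at the grip
- lever_grip (a point): centre of the lever's black plastic grip, 80 mm from the hinge along the lever; the grip is 16 mm wide (along the hinge), 13 mm thick and 44 mm long along the lever. 122 mm above the shelf when shut, about 50 mm when open
- lever_hinge (a point): centre of the lever's hinge, 122 mm from the carousel's axis towards the stand's +y, 47 mm above the shelf; the hinge line is level and runs along the stand's x. The block's two cheeks are 42 mm apart over their outer faces and 58 mm high
- feeding_dish: bystander: stainless steel feeding dish 90 mm across, 28 mm high; origin under its centre
- algae_pad_holder: bystander: black plastic algae pad holder, 70 by 90 mm, 58 mm high, beyond the carousel; origin under its centre
- shrimp_tower_low: bystander: lower of two stacked white ceramic shrimp towers, 75 mm square, 60 mm high each; origin under its centre
- shrimp_tower_top: bystander: upper ceramic shrimp tower, standing on the lower; origin under its centre
- glass_jar: bystander: clear glass jar with steel twist cap, 70 mm across, 100 mm high; origin under its centre
- ceramic_tube: bystander: upright terracotta tube 52 mm across, 60 mm high; origin under its centre

How it is judged:
By the outcome, as a careful person would: the job done as asked, in the order asked, and still so for the second after the job is handed in, while the arm keeps its last pose, push and grip.
It also fails if it takes over 54 s, if anything falls off the work surface, if the arm or the gripper's body presses on something with over 40 N, if the wrist force passes 120 N, or if a joint passes its speed limit or range.

## Working session

There is one attempt and no reset: what is moved stays moved. The work goes in short steps, Python scripts to look and compute and a tool call to move; the robot and the scene stay as the last step left them, time stands still between calls to the robot, and variables do not carry over. Pictures are saved under pics/ and viewed, about 8 in all and at most 12, crops included, and the job is handed in when it is done.

Besides the shell and the picture viewer there is one more tool, called after "Emit:" as name(argument=value, ...), one argument or row to a line, values as JSON. drive_tool: Moves the arm, as the interface text tells. Its arguments: {"type":"object","properties":{"increments":{"type":"array","items":{"type":"object","properties":{"grip":{"type":"number"},"tx":{"type":"number"},"ty":{"type":"number"},"tz":{"type":"number"},"turn":{"type":"number"}}}},"newtons":{"type":"number"}},"required":["increments"]}

```bash
mkdir -p pics; ls
python3 - <<'E'
from cell import *
import cv2
s=observe(); print(s)
for n in("scene","side"):
    cv2.imwrite(f"pics/{n}0.png",get_image(n)[:,:,::-1]); print(n,camera_info(n))
print(camera_info("wrist"))
import cell
print([k for k in dir(cell) if not k.startswith('__')]); 
try: print(grip_point_offset)
except Exception as e: print(e)
E
```

```text
pics
{'clock': 0.0, 'joints': array([ 1.15137434,  0.4352341 ,  0.02495362,  1.57411391, -0.01161217,
        1.13398836, -0.07509048]), 'dq': array([ 0.0015434 ,  0.00020635,  0.00068994, -0.002775  ,  0.00015828,
       -0.00053087, -0.00189043]), 'joint_efforts': array([-1.11258338e-03, -6.67852020e+01,  9.84488502e-01, -3.14460933e+01,
       -6.05625822e-02,  4.29718033e-02,  1.52603475e-04]), 'position': array([ 0.19451503, -0.59341313,  0.22593133]), 'ee_rot': array([-3.10073475e+00, -4.95264359e-01,  5.90144019e-04]), 'force': array([-0.08193254,  0.35755409, -0.00753302]), 'ft_torque': array([ 0.03457465,  0.05024557, -0.01174186]), 'width': 0.9980823915188637}
scene {'fx': 399.07795622954995, 'fy': 399.07795622954995, 'cx': 273.3828220313197, 'cy': 205.43643049382072, 'distortion': array([-0.07992469,  0.        ,  0.        ,  0.        ,  0.        ]), 'eye': array([1.01198465, 0.84228361, 1.03156884]), 'rotation': array([-0.71854685, -2.6322295 ,  1.10146202])}
side {'fx': 441.60016990508075, 'fy': 441.60016990508075, 'cx': 287.2863391716574, 'cy': 194.4794130202548, 'distortion': array([-0.00078833,  0.        ,  0.        ,  0.        ,  0.        ]), 'eye': array([-0.00335252,  0.8333929 ,  0.67537202]), 'rotation': array([-0.72293686,  2.39601958, -1.36305418])}
{'fx': 362.2000133772425, 'fy': 362.2000133772425, 'cx': 273.35885430646465, 'cy': 210.17357854876494, 'distortion': array([0.02420793, 0.        , 0.        , 0.        , 0.        ]), 'hand_eye': array([[ 5.47180155e-04, -9.60135398e-01, -2.79534826e-01,
         7.57739824e-02],
       [ 9.99999739e-01,  6.57344378e-04, -3.00354681e-04,
        -2.43954195e-04],
       [ 4.72131807e-04, -2.79534588e-01,  9.60135507e-01,
        -1.59052983e-01],
       [ 0.00000000e+00,  0.00000000e+00,  0.00000000e+00,
         1.00000000e+00]])}
['PlanningError', 'camera_info', 'get_image', 'grip_point_offset', 'observe', 'sign_off']
0.0188
```

View pics/scene0.png

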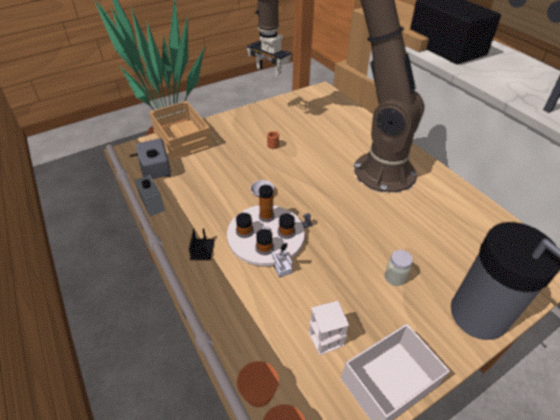

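View pics/side0.png

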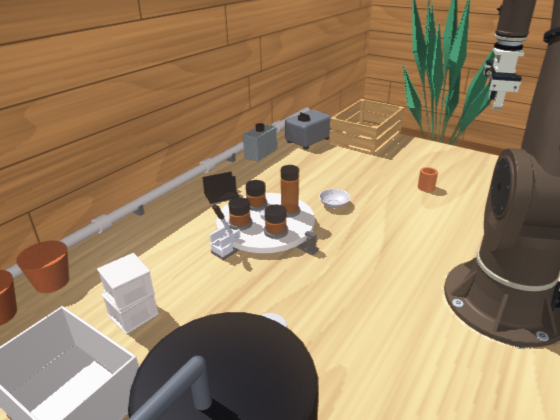

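Scene: disc around (266,233), tall jar (266,205), pointer about (307,220), clamp (283,258). Side: disc (266,222), tall jar (290,190), pointer (311,243), lever (215,212). I'll measure these and enlarge both views.

```bash
cat > h.py <<'E'
from cell import *
import cv2, numpy as np
from scipy.spatial.transform import Rotation as R
def cam(n,s=None):
    c=camera_info(n); K=np.array([[c['fx'],0,c['cx']],[0,c['fy'],c['cy']],[0,0,1]])
    if n=='wrist':
        T=np.eye(4);T[:3,:3]=R.from_rotvec(s['ee_rot']).as_matrix();T[:3,3]=s['position'];T=T@c['hand_eye']
        return K,c['distortion'],T[:3,3],T[:3,:3]
    return K,c['distortion'],np.array(c['eye']),R.from_rotvec(c['rotation']).as_matrix()
def rays(C,uv):
    p=cv2.undistortPoints(np.float64(uv).reshape(-1,1,2),C[0],C[1]).reshape(-1,2)
    return np.c_[p,np.ones(len(p))]@C[3].T
def onz(C,uv,z):
    d=rays(C,uv); return C[2]+d*((z-C[2][2])/d[:,2])[:,None]
def tri(C1,p1,C2,p2):
    A=np.c_[rays(C1,[p1])[0],-rays(C2,[p2])[0]]; t=np.linalg.lstsq(A,C2[2]-C1[2],rcond=None)[0]
    a=C1[2]+A[:,0]*t[0];b=C2[2]-A[:,1]*t[1]; return (a+b)/2,np.linalg.norm(a-b)
def proj(C,P):
    r=R.from_matrix(C[3].T); return cv2.projectPoints(np.float64(P).reshape(-1,1,3),r.as_rotvec(),-C[3].T@C[2],C[0],C[1])[0].reshape(-1,2)
E
python3 - <<'E'
from h import *
out=[]
for n,(u0,v0),c0 in(("scene",(215,170),(266,245)),("side",(190,155),(266,230))):
    im=cv2.imread(f"pics/{n}0.png"); C=cam(n)
    hsv=cv2.cvtColor(im,cv2.COLOR_BGR2HSV)
    m=((hsv[:,:,1]<50)&(hsv[:,:,2]>150)).astype(np.uint8)
    m[:v0]=0;m[v0+115:]=0;m[:,:u0]=0;m[:,u0+133:]=0
    P=onz(C,np.argwhere(m)[:,::-1],0.03)
    print(n,"white px",len(P),"minmax",P.min(0),P.max(0))
    # disc hull in plane z=.03
    k,l,st,_=cv2.connectedComponentsWithStats(m); i=1+np.argmax(st[1:,4])
    P=onz(C,np.argwhere(l==i)[:,::-1],0.03)[:,:2]
    print(cv2.minEnclosingCircle(np.float32(P)))
    out.append(cv2.resize(im[v0:v0+112,u0:u0+133],(798,672),interpolation=cv2.INTER_CUBIC)[:, :])
cv2.imwrite("pics/crop_scene.png",cv2.resize(out[0],(665,560)));cv2.imwrite("pics/crop_side.png",cv2.resize(out[1],(665,560)))
E
```

```text
scene white px 2019 minmax [ 0.44755426 -0.18194382  0.03      ] [0.72052608 0.23281667 0.03      ]
((0.6262689232826233, 0.09023977816104889), 0.14486117660999298)
side white px 3353 minmax [ 0.44812247 -0.18023472  0.03      ] [0.95857395 0.24570411 0.03      ]
((0.5740748643875122, 0.0897938460111618), 0.15591171383857727)
```

View pics/crop_scene.png

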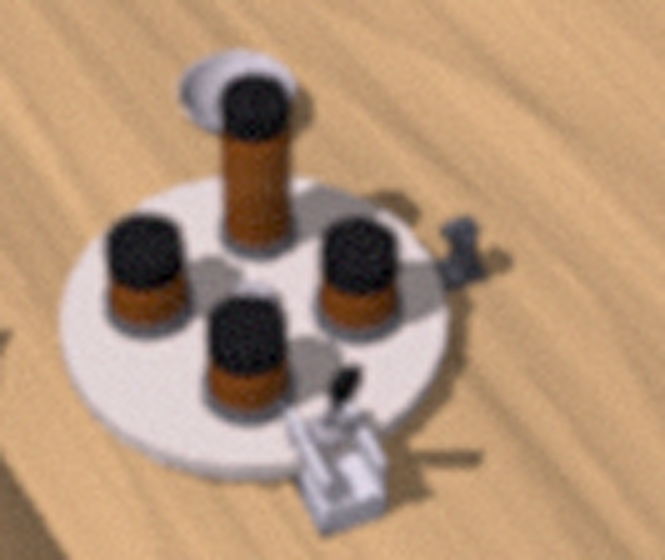

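View pics/crop_side.png

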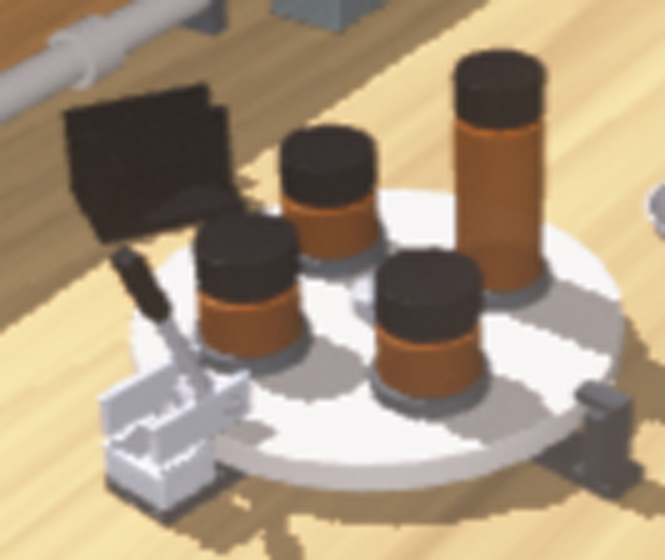

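Crops (5×): scene tall cap (256,88), pointer top (462,225), grip (345,385). Side tall cap (500,65), pointer top (604,393), grip (140,283). Three short caps are clear in both.

Run:
```python
from h import *
from scipy.optimize import least_squares
S,D=cam("scene"),cam("side")
s=lambda u,v:(215+u/5,170+v/5)
d=lambda u,v:(190+u/5,155+v/5)
pts=dict(tall=((256,88),(500,65)),opp=((247,312),(247,228)),near=((358,235),(428,265)),far=((145,228),(328,142)),ptr=((462,225),(604,393)),grip=((345,385),(140,283)))
zz=dict(tall=.16,opp=.095,near=.095,far=.095,ptr=.05,grip=.122);X={}
for k,(a,b) in pts.items():
    p,e=tri(S,s(*a),D,d(*b)); print(k,p.round(4),round(e,4),onz(S,[s(*a)],zz[k])[0][:2].round(4),onz(D,[d(*b)],zz[k])[0][:2].round(4)); X[k]=p
fit=lambda P:least_squares(lambda c:np.hypot(*(P-c[:2]).T)-.13,[.58,.05]).x
A=onz(S,[s(60,313),s(72,265),s(115,213),s(200,180),s(320,182),s(448,300),s(443,335)],.03)[:,:2]
B=onz(D,[d(133,325),d(150,280),d(420,190),d(520,208),d(590,255),d(624,320),d(570,415),d(420,462),d(330,465)],.03)[:,:2]
print(fit(A),fit(B)); 
c=(fit(A)+fit(B))/2
for k in X:
  v=X[k][:2]-c; print(k,np.hypot(*v).round(4),np.degrees(np.arctan2(v[1],v[0])).round(1))
```

```text
tall [ 0.5475 -0.001   0.1616] 0.0013 [ 0.5463 -0.0034] [ 0.5488 -0.0024]
opp [0.622  0.1162 0.0993] 0.0013 [0.6199 0.112 ] [0.6264 0.1118]
near [0.5271 0.0941 0.0985] 0.0007 [0.5251 0.0908] [0.5302 0.0901]
far [0.6434 0.0201 0.0983] 0.0038 [0.6411 0.0147] [0.6461 0.0185]
ptr [0.4345 0.0811 0.0493] 0.0022 [0.4356 0.083 ] [0.4343 0.0802]
grip [0.6088 0.2102 0.1206] 0.0017 [0.6098 0.2122] [0.6076 0.2105]
[0.58828054 0.06048157] [0.5833958  0.06072558]
tall 0.0726 -121.9
opp 0.0663 57.0
near 0.0676 150.3
far 0.0704 -35.1
ptr 0.1527 172.3
grip 0.1513 81.3
```

Emit:
drive_tool(
  increments=[
    {"grip": 1,"tx": 0.5,"ty": 0.87,"tz": 0.335,"turn": 0.53},
    {"grip": 1,"tx": 0.5,"ty": 0.87,"tz": 0.335,"turn": 0.53},
    {"grip": 1,"tx": 0.5,"ty": 0.87,"tz": 0.335,"turn": 0.53},
    {"grip": 1,"tx": 0.5,"ty": 0.87,"tz": 0.335,"turn": 0.53},
    {"grip": 1,"tx": 0.5,"ty": 0.87,"tz": 0.335,"turn": 0.53},
    {"grip": 1,"tx": 0.5,"ty": 0.87,"tz": 0.335,"turn": 0.53},
    {"grip": 1,"tx": 0.5,"ty": 0.87,"tz": 0.335,"turn": 0.53},
    {"grip": 1,"tx": 0.5,"ty": 0.87,"tz": 0.335,"turn": 0.53},
    {"grip": 1,"tx": 0.5,"ty": 0.87,"tz": 0.335,"turn": 0.53},
    {"grip": 1,"tx": 0.5,"ty": 0.87,"tz": 0.335,"turn": 0.53},
  ],
  newtons=20,
)

```text
clock: 1.1
position: [0.3967, -0.242, 0.3612]
ee_rot: [-2.843, -1.335, -0.002]
force: [0.1, -0.7, -0.4]
width: 0.182
```

Emit:
drive_tool(
  increments=[
    {"grip": 1,"tx": 0.49,"ty": 0.86,"tz": 0,"turn": 0.53},
    {"grip": 1,"tx": 0.49,"ty": 0.86,"tz": 0,"turn": 0.53},
    {"grip": 1,"tx": 0.49,"ty": 0.86,"tz": 0,"turn": 0.53},
    {"grip": 1,"tx": 0.49,"ty": 0.86,"tz": 0,"turn": 0.53},
    {"grip": 1,"tx": 0.49,"ty": 0.86,"tz": 0,"turn": 0.53},
    {"grip": 1,"tx": 0.49,"ty": 0.86,"tz": 0,"turn": 0.53},
    {"grip": 1,"tx": 0.49,"ty": 0.86,"tz": 0,"turn": 0.53},
    {"grip": 1,"tx": 0.49,"ty": 0.86,"tz": 0,"turn": 0.53},
    {"grip": 1,"tx": 0.49,"ty": 0.86,"tz": 0,"turn": 0.53},
    {"grip": 1,"tx": 0.49,"ty": 0.86,"tz": 0,"turn": 0.53},
    {"grip": 1,"tx": 0.49,"ty": 0.86,"tz": 0,"turn": 0.53},
    {"grip": 1,"tx": 0.49,"ty": 0.86,"tz": 0,"turn": 0.53},
  ],
)

```text
clock: 2.3
position: [0.5927, 0.0998, 0.3612]
ee_rot: [2.371, 2.06, 0.001]
force: [0.1, -0.6, -0.2]
width: 0.005
```

Run:
```python
from h import *
s=observe(); im=get_image("wrist")[:,:,::-1]; cv2.imwrite("pics/w1.png",im)
np.save("w1.npy",np.r_[s['position'],s['ee_rot']])
M=R.from_rotvec(s['ee_rot']).as_matrix();print(s['clock'],s['position'],np.degrees(np.arctan2(M[1,1],M[0,1])),s['width'],s['force'],s['joints'])
C=cam('wrist',s); print(proj(C,[[.5855,.059,.03],[.5475,-.001,.16],[.4345,.0811,.05],[.6088,.2102,.122]]))
```

```text
2.3 [0.59265469 0.09984837 0.3611928 ] -8.042543170005743 0.005215197123702837 [ 0.09941182 -0.63218044 -0.18666727] [ 0.14051107  0.38401554 -0.58678104  1.37574448  0.21084977  1.44346995
 -0.57934244]
[[272.1566815  192.80193997]
 [245.10647837 278.03186454]
 [157.62584775 195.64366438]
 [273.6986898   68.26797849]]
```

View pics/w1.png

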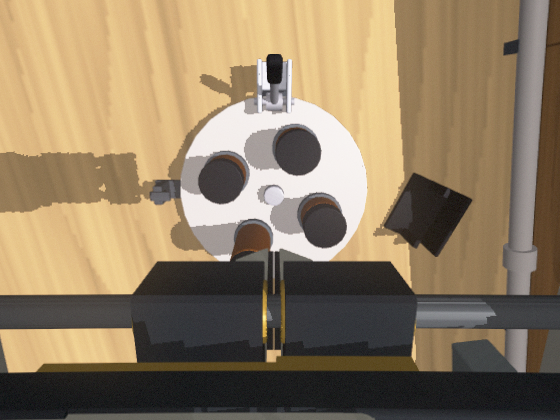

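Wrist view: grip at (274,68) matches my prediction. Pointer is at about (160,190), hub (274,195), disc edge 181–367. The pointer is a few px off the prediction, so I'm refining it.

Run:
```python
from h import *
from scipy.optimize import least_squares
a=np.load("w1.npy");C=cam('wrist',dict(position=a[:3],ee_rot=a[3:]))
im=cv2.imread("pics/w1.png");hsv=cv2.cvtColor(im,cv2.COLOR_BGR2HSV)
m=((hsv[:,:,1]<60)&(hsv[:,:,2]>90)).astype(np.uint8)
# rim: outermost white pixel along rays from hub
E=[]
for t in np.radians(np.arange(0,360,4)):
    if 20<np.degrees(t)<160 or abs(np.degrees(t)-270)<22 or abs(np.degrees(t)-180)<12: continue
    r=np.arange(60,115,.5);u=273+r*np.cos(t);v=190+r*np.sin(t)
    w=cv2.remap(m*1.0,np.float32(u)[None],np.float32(v)[None],1)[0]
    k=np.where(w>.5)[0]
    if len(k) and k[-1]<len(r)-1:E.append((u[k[-1]],v[k[-1]]))
P=onz(C,E,.03)[:,:2]
f=least_squares(lambda c:np.hypot(*(P-c[:2]).T)-c[2],[.58,.06,.13],loss='soft_l1',f_scale=.001); c=f.x
print("axis",c,len(E),np.abs(np.hypot(*(P-c[:2]).T)-c[2]).max())
hub=(hsv[185:208,262:287,1]<40)
dark=((hsv[:,:,2]<130)&(hsv[:,:,1]<90)).astype(np.uint8)
dark[:,:140]=0;dark[:,182:]=0;dark[:170]=0;dark[210:]=0
k,l,st,ce=cv2.connectedComponentsWithStats(dark);print(st[1:],ce[1:])
cv2.imwrite("pics/w1c.png",np.hstack([cv2.resize(im[165:215,140:200],(480,400),interpolation=2),cv2.resize(im[45:120,250:300],(267,400),interpolation=2)]))
for z in(.03,.04):print(z,onz(C,[(273.5,195)],z))
print(onz(C,[(160,190)],.05),onz(C,[(174,188)],.0))
```

```text
axis [0.58682377 0.05852054 0.12930796] 41 0.0012678549277202467
[[149 179  32  25 596]] [[164.97315436 190.46812081]]
0.03 [[0.58691132 0.05562731 0.03      ]]
0.04 [[0.5872474  0.05805875 0.04      ]]
[[0.43936349 0.08820243 0.05      ]] [[0.44285113 0.07909733 0.        ]]
```

View pics/w1c.png

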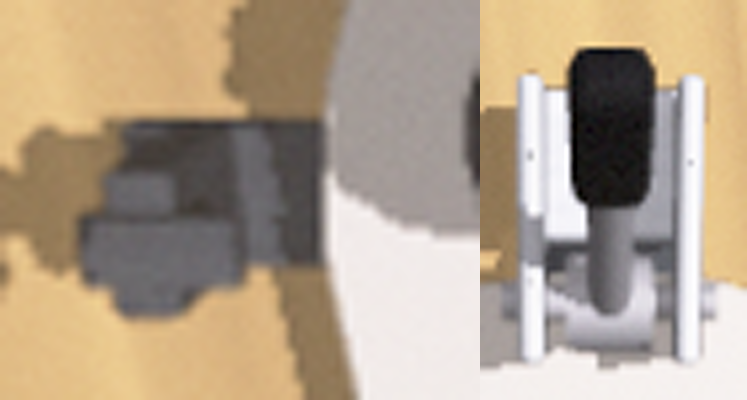

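Emit:
drive_tool(
  increments=[
    {"grip": 1,"tx": 0.026,"ty": 0.174,"tz": 0,"turn": 0},
    {"grip": 1,"tx": 0.026,"ty": 0.174,"tz": 0,"turn": 0},
    {"grip": 1,"tx": 0.026,"ty": 0.174,"tz": -0.6,"turn": 0},
    {"grip": 1,"tx": 0.026,"ty": 0.174,"tz": -0.6,"turn": 0},
    {"grip": 1,"tx": 0.026,"ty": 0.174,"tz": -0.6,"turn": 0},
    {"grip": 1,"tx": 0.026,"ty": 0.174,"tz": -0.6,"turn": 0},
    {"grip": 1,"tx": 0.026,"ty": 0.174,"tz": -0.6,"turn": 0},
    {"grip": 1,"tx": 0.026,"ty": 0.174,"tz": -0.6,"turn": 0},
    {"grip": 1,"tx": 0.026,"ty": 0.174,"tz": -0.6,"turn": 0},
  ],
)

```text
clock: 3.25
position: [0.6034, 0.169, 0.1223]
ee_rot: [2.372, 2.059, 0.001]
force: [0.1, 0.7, 0.3]
width: 0.008
```

Run:
```python
from h import *
s=observe();p=s['position'];print(s['clock'],p,s['force'])
ax=np.array([.5868,.0585]);ys=np.array([.146,.989])
for a in list(np.arange(.35,1.55,.12))+[1.56,1.6]:
    r=.080+.008*(a-.35)/1.2
    o=.122+r*np.sin(a)-.0065*np.cos(a)-.0095; z=.047+r*np.cos(a)+.0065*np.sin(a)
    w=np.r_[ax+ys*o,z]; print(round(a,2),((w-p)/.4).round(3))
C=cam('scene')
print("tower",onz(C,[(332,345)],0),"jar",onz(C,[(398,280)],0),"holder",onz(C,[(202,255)],0))
```

```text
3.25 [0.60337796 0.16897371 0.12234569] [0.10960747 0.73358979 0.33827867]
0.35 [0.007 0.055 0.005]
0.47 [ 0.011  0.078 -0.001]
0.59 [ 0.014  0.101 -0.01 ]
0.71 [ 0.017  0.123 -0.022]
0.83 [ 0.02   0.143 -0.036]
0.95 [ 0.023  0.162 -0.053]
1.07 [ 0.026  0.178 -0.072]
1.19 [ 0.028  0.192 -0.094]
1.31 [ 0.029  0.204 -0.117]
1.43 [ 0.031  0.213 -0.142]
1.55 [ 0.032  0.219 -0.168]
1.56 [ 0.032  0.22  -0.17 ]
1.6 [ 0.032  0.221 -0.179]
tower [[0.62400593 0.49061469 0.        ]] jar [[0.32001667 0.4230846  0.        ]] holder [[0.80525897 0.01984636 0.        ]]
```

Emit:
drive_tool(
  increments=[
    {"grip": 1,"tx": 0.007,"ty": 0.055,"tz": 0.005,"turn": 0},
    {"grip": 1,"tx": 0.011,"ty": 0.078,"tz": -0.001,"turn": 0},
    {"grip": 1,"tx": 0.014,"ty": 0.101,"tz": -0.01,"turn": 0},
    {"grip": 1,"tx": 0.017,"ty": 0.123,"tz": -0.022,"turn": 0},
    {"grip": 1,"tx": 0.02,"ty": 0.143,"tz": -0.036,"turn": 0},
    {"grip": 1,"tx": 0.023,"ty": 0.162,"tz": -0.053,"turn": 0},
    {"grip": 1,"tx": 0.026,"ty": 0.178,"tz": -0.072,"turn": 0},
    {"grip": 1,"tx": 0.028,"ty": 0.192,"tz": -0.094,"turn": 0},
    {"grip": 1,"tx": 0.029,"ty": 0.204,"tz": -0.117,"turn": 0},
    {"grip": 1,"tx": 0.031,"ty": 0.213,"tz": -0.142,"turn": 0},
    {"grip": 1,"tx": 0.032,"ty": 0.219,"tz": -0.16,"turn": 0},
    {"grip": 1,"tx": 0.032,"ty": 0.219,"tz": -0.16,"turn": 0},
  ],
)

```text
clock: 4.45
position: [0.6159, 0.2568, 0.0576]
ee_rot: [2.372, 2.059, -0.0]
force: [0.4, 0.4, -0.6]
width: 0.006
```

Emit:
drive_tool(
  increments=[
    {"grip": 1,"tx": 0,"ty": 0.01,"tz": -0.008,"turn": 0},
    {"grip": 1,"tx": 0,"ty": 0.01,"tz": -0.012,"turn": 0},
    {"grip": 1,"tx": 0,"ty": 0.01,"tz": -0.015,"turn": 0},
    {"grip": 1,"tx": 0,"ty": 0.01,"tz": -0.015,"turn": 0},
  ],
)

```text
clock: 4.85
position: [0.6167, 0.2578, 0.0556]
ee_rot: [2.371, 2.053, -0.002]
force: [-13.3, -16.5, 41.6]
width: 0.004
```

Emit:
drive_tool(
  increments=[
    {"grip": 1,"tx": 0,"ty": 0,"tz": 0.1,"turn": 0},
    {"grip": 1,"tx": 0,"ty": 0,"tz": 0.5,"turn": 0},
    {"grip": 1,"tx": 0,"ty": 0,"tz": 0.72,"turn": 0},
    {"grip": -1,"tx": 0,"ty": 0,"tz": 0.72,"turn": 0},
    {"grip": -1,"tx": 0,"ty": 0,"tz": 0.72,"turn": 0},
    {"grip": -1,"tx": 0,"ty": -0.3,"tz": 0.72,"turn": 0},
    {"grip": -1,"tx": 0,"ty": -0.3,"tz": 0.72,"turn": 0},
    {"grip": -1,"tx": 0,"ty": -0.3,"tz": 0.72,"turn": 0},
    {"grip": -1,"tx": 0,"ty": -0.3,"tz": 0.72,"turn": 0},
    {"grip": -1,"tx": 0,"ty": -0.3,"tz": 0.72,"turn": 0},
    {"grip": -1,"tx": 0,"ty": -0.3,"tz": 0.72,"turn": 0},
  ],
)

```text
clock: 5.95
position: [0.6163, 0.1394, 0.343]
ee_rot: [2.37, 2.056, -0.003]
force: [-0.2, 0.9, -0.3]
width: 0.651
```

Run:
```python
from h import *
s=observe(); im=get_image("wrist")[:,:,::-1]
side=get_image("side")[:,:,::-1]
np.save("w2.npy",np.r_[s['position'],s['ee_rot']]); cv2.imwrite("pics/w2.png",im); cv2.imwrite("pics/side2.png",side)
print(s['clock'],s['position'],s['width'],s['force'])
C=cam('wrist',s)
print(proj(C,[[.5868+.146*.202,.0585+.989*.202,.05],[.5868,.0585,.03],[.5485,0,.16]]),proj(cam('side'),[[.5868+.146*.202,.0585+.989*.202,.05]]))
cv2.imwrite("pics/c2.png",np.hstack([im,cv2.resize(side[170:270,190:250],(252,420),interpolation=2)])[:, 12:])
```

```text
5.95 [0.6162656  0.13935446 0.34299584] 0.6512007097793517 [-0.15506555  0.87142861 -0.34398561]
[[258.44007071  65.88927422]
 [259.95413432 225.26304927]
 [228.83542774 319.94421284]] [[204.09381006 245.83396468]]
```

View pics/c2.png

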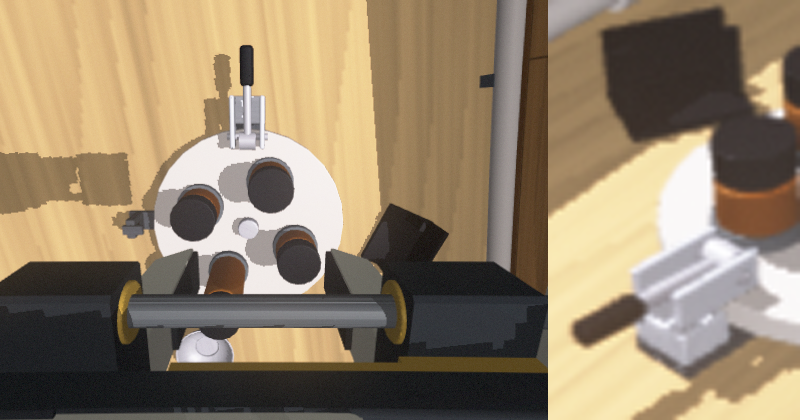

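Lever is level at (258,65) as predicted for open. Going over the tall jar with the jaws tangential.

Emit:
drive_tool(
  increments=[
    {"grip": -1,"tx": -0.17,"ty": -0.348,"tz": 0,"turn": -0.418},
    {"grip": -1,"tx": -0.17,"ty": -0.348,"tz": 0,"turn": -0.418},
    {"grip": -1,"tx": -0.17,"ty": -0.348,"tz": 0,"turn": -0.418},
    {"grip": -1,"tx": -0.17,"ty": -0.348,"tz": 0,"turn": -0.418},
    {"grip": -1,"tx": -0.17,"ty": -0.348,"tz": -0.25,"turn": -0.418},
    {"grip": -1,"tx": -0.17,"ty": -0.348,"tz": -0.4,"turn": -0.418},
    {"grip": -1,"tx": -0.17,"ty": -0.348,"tz": -0.4,"turn": -0.418},
    {"grip": -1,"tx": -0.17,"ty": -0.348,"tz": -0.4,"turn": -0.418},
  ],
)

```text
clock: 6.85
position: [0.5447, 0.0008, 0.1777]
ee_rot: [-2.76, -1.498, 0.017]
force: [-0.4, -0.3, -0.3]
width: 1.003
```

Run:
```python
from h import *
s=observe(); im=get_image("wrist")[:,:,::-1]
M=R.from_rotvec(s['ee_rot']).as_matrix()
print(s['clock'],s['position'],s['width'],s['force'],np.degrees(np.arctan2(M[1,1],M[0,1])))
C=cam('wrist',s); np.save("w3.npy",np.r_[s['position'],s['ee_rot']])
print(proj(C,[[.5485,0,.16],[.4345,.0811,.05],[.5868,.0585,.03]]))
cv2.imwrite("pics/w3.png",im)
```

```text
6.85 [0.5447249  0.00078682 0.17772728] 1.0027112216386376 [-0.39147751 -0.31063842 -0.25726069] -33.03774599340823
[[280.40440536 251.97874367]
 [106.29590208 190.91604516]
 [279.27037657 108.7563677 ]]
```

View pics/w3.png

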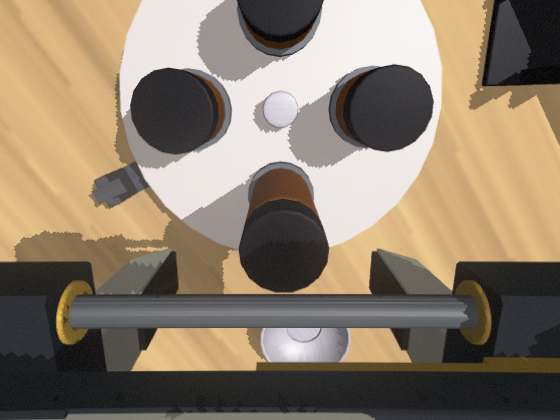

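Cap top at about (284,247), within 3 mm of prediction; pointer at (108,191) as predicted. Descending and gripping.

Emit:
drive_tool(
  increments=[
    {"grip": -1,"tx": 0.012,"ty": -0.004,"tz": -0.07,"turn": 0},
    {"grip": -1,"tx": 0.012,"ty": -0.004,"tz": -0.157,"turn": 0},
    {"grip": -1,"tx": 0.012,"ty": -0.004,"tz": -0.157,"turn": 0},
    {"grip": -1,"tx": 0.012,"ty": -0.004,"tz": -0.157,"turn": 0},
    {"grip": 1,"tx": 0.012,"ty": -0.004,"tz": -0.157,"turn": 0},
    {"grip": 1,"tx": 0.012,"ty": -0.004,"tz": -0.157,"turn": 0},
    {"grip": 1,"tx": 0.012,"ty": -0.004,"tz": -0.157,"turn": 0},
    {"grip": 1,"tx": 0.012,"ty": -0.004,"tz": -0.157,"turn": 0},
    {"grip": 1,"tx": 0.012,"ty": -0.004,"tz": -0.157,"turn": 0},
    {"grip": 1,"tx": 0.012,"ty": -0.004,"tz": -0.157,"turn": 0},
    {"grip": 1,"tx": 0.012,"ty": -0.004,"tz": -0.157,"turn": 0},
    {"grip": 1,"tx": 0.012,"ty": -0.004,"tz": -0.157,"turn": 0},
    {"grip": 1,"tx": 0.012,"ty": -0.004,"tz": -0.157,"turn": 0},
    {"grip": 1,"tx": 0.012,"ty": -0.004,"tz": -0.157,"turn": 0},
  ],
  newtons=20,
)

```text
clock: 8.3
position: [0.5505, -0.0007, 0.1164]
ee_rot: [-2.761, -1.498, 0.014]
force: [-1.3, -0.3, 2.0]
width: 0.52
```

Run:
```python
from h import *
s=observe();p=s['position']
M=R.from_rotvec(s['ee_rot']).as_matrix()
print(s['clock'],p,s['width'],s['force'],s['ft_torque'],np.degrees(np.arctan2(M[1,1],M[0,1])))
ax=np.array([.5868,.0585]);v=p[:2]-ax;r=np.hypot(*v);t=np.degrees(np.arctan2(v[1],v[0]));print(r,t)
r2=.07
for k in range(0,13):
    a=np.radians(t+(-188.4-t)*k/12); w=ax+(r+(r2-r)*k/12)*np.r_[np.cos(a),np.sin(a)]
    print(k,((w-p[:2])/.4).round(3),round((-188.4-t)*k/12/60,3))
```

```text
8.3 [ 0.55053935 -0.00072859  0.11635986] 0.5202237202147573 [-1.33290783 -0.29590945  1.97403404] [-0.22630331 -0.04693177  0.08027876] -33.046390013619
0.06944682389804006 -121.47560864278353
0 [0. 0.] -0.0
1 [-0.014  0.009] -0.093
2 [-0.027  0.02 ] -0.186
3 [-0.039  0.032] -0.279
4 [-0.05   0.045] -0.372
5 [-0.059  0.059] -0.465
6 [-0.067  0.074] -0.558
7 [-0.074  0.09 ] -0.651
8 [-0.079  0.106] -0.744
9 [-0.082  0.123] -0.837
10 [-0.084  0.14 ] -0.93
11 [-0.084  0.157] -1.022
12 [-0.082  0.174] -1.115
```

Emit:
drive_tool(
  increments=[
    {"grip": 1,"tx": -0.007,"ty": 0.0045,"tz": 0,"turn": -0.046},
    {"grip": 1,"tx": -0.014,"ty": 0.009,"tz": 0,"turn": -0.093},
    {"grip": 1,"tx": -0.0205,"ty": 0.0145,"tz": 0,"turn": -0.14},
    {"grip": 1,"tx": -0.027,"ty": 0.02,"tz": 0,"turn": -0.186},
    {"grip": 1,"tx": -0.033,"ty": 0.026,"tz": 0,"turn": -0.233},
    {"grip": 1,"tx": -0.039,"ty": 0.032,"tz": 0,"turn": -0.279},
    {"grip": 1,"tx": -0.0447,"ty": 0.0384,"tz": 0,"turn": -0.325},
    {"grip": 1,"tx": -0.05,"ty": 0.045,"tz": 0,"turn": -0.372},
    {"grip": 1,"tx": -0.0547,"ty": 0.052,"tz": 0,"turn": -0.42},
    {"grip": 1,"tx": -0.059,"ty": 0.059,"tz": 0,"turn": -0.465},
    {"grip": 1,"tx": -0.0633,"ty": 0.0665,"tz": 0,"turn": -0.51},
    {"grip": 1,"tx": -0.067,"ty": 0.074,"tz": 0,"turn": -0.558},
    {"grip": 1,"tx": -0.067,"ty": 0.074,"tz": 0,"turn": -0.558},
    {"grip": 1,"tx": -0.067,"ty": 0.074,"tz": 0,"turn": -0.558},
  ],
)

```text
clock: 9.7
position: [0.5242, 0.0293, 0.1164]
ee_rot: [-3.072, -0.641, 0.012]
force: [2.2, 0.7, -1.7]
width: 0.521
```

Run:
```python
from h import *
s=observe();p=s['position']
M=R.from_rotvec(s['ee_rot']).as_matrix()
print(s['clock'],p,s['width'],s['force'],s['ft_torque'],np.degrees(np.arctan2(M[1,1],M[0,1])),s['joints'])
ax=np.array([.5868,.0585]);v=p[:2]-ax;r=np.hypot(*v);t=np.degrees(np.arctan2(v[1],v[0]));print(r,t)
for k in range(0,9):
    a=np.radians(t+(-188.4-t)*k/8); w=ax+(r+(.07-r)*k/8)*np.r_[np.cos(a),np.sin(a)]
    print(k,((w-p[:2])/.4).round(4),round((-188.4-t)*k/8/60,3))
```

```text
9.7 [0.52415071 0.02926591 0.11638052] 0.5210460310249551 [ 2.20386649  0.68668142 -1.69412185] [ 0.16976833 -0.51740145  0.01423899] -66.4149340393795 [ 0.07615349  0.42531037 -0.30656962  1.9193586   0.16535548  0.82944852
 -1.47692515]
0.06913440070242148 -154.98479129153196
0 [0. 0.] -0.0
1 [-0.0052  0.0115] -0.07
2 [-0.0095  0.0234] -0.139
3 [-0.0129  0.0355] -0.209
4 [-0.0155  0.048 ] -0.278
5 [-0.0171  0.0605] -0.348
6 [-0.0178  0.0732] -0.418
7 [-0.0176  0.086 ] -0.487
8 [-0.0165  0.0986] -0.557
```

Emit:
drive_tool(
  increments=[
    {"grip": 1,"tx": -0.0026,"ty": 0.0057,"tz": 0,"turn": -0.035},
    {"grip": 1,"tx": -0.0052,"ty": 0.0115,"tz": 0,"turn": -0.07},
    {"grip": 1,"tx": -0.0075,"ty": 0.0174,"tz": 0,"turn": -0.105},
    {"grip": 1,"tx": -0.0095,"ty": 0.0234,"tz": 0,"turn": -0.139},
    {"grip": 1,"tx": -0.0113,"ty": 0.0294,"tz": 0,"turn": -0.174},
    {"grip": 1,"tx": -0.0129,"ty": 0.0355,"tz": 0,"turn": -0.209},
    {"grip": 1,"tx": -0.0143,"ty": 0.0417,"tz": 0,"turn": -0.244},
    {"grip": 1,"tx": -0.0155,"ty": 0.048,"tz": 0,"turn": -0.278},
    {"grip": 1,"tx": -0.0164,"ty": 0.0542,"tz": 0,"turn": -0.313},
    {"grip": 1,"tx": -0.0171,"ty": 0.0605,"tz": 0,"turn": -0.348},
    {"grip": 1,"tx": -0.0176,"ty": 0.0668,"tz": 0,"turn": -0.383},
    {"grip": 1,"tx": -0.0178,"ty": 0.0732,"tz": 0,"turn": -0.418},
    {"grip": 1,"tx": -0.0178,"ty": 0.0796,"tz": 0,"turn": -0.45},
    {"grip": 1,"tx": -0.0176,"ty": 0.086,"tz": 0,"turn": -0.487},
    {"grip": 1,"tx": -0.0171,"ty": 0.0923,"tz": 0,"turn": -0.51},
    {"grip": 1,"tx": -0.0165,"ty": 0.0986,"tz": 0,"turn": -0.533},
    {"grip": 1,"tx": -0.0165,"ty": 0.0986,"tz": 0,"turn": -0.533},
    {"grip": 1,"tx": -0.0165,"ty": 0.0986,"tz": 0,"turn": -0.533},
    {"grip": 1,"tx": -0.0165,"ty": 0.0986,"tz": 0,"turn": -0.533},
  ],
)

```text
clock: 11.6
position: [0.5187, 0.0684, 0.1164]
ee_rot: [-3.128, 0.228, 0.008]
force: [5.4, 0.5, -3.9]
width: 0.516
```

Run:
```python
from h import *
s=observe();p=s['position'];im=get_image("wrist")[:,:,::-1]
M=R.from_rotvec(s['ee_rot']).as_matrix()
print(s['clock'],p,s['width'],s['force'],s['ft_torque'],np.degrees(np.arctan2(M[1,1],M[0,1])))
ax=np.array([.5868,.0585]);v=p[:2]-ax;print(np.hypot(*v),np.degrees(np.arctan2(v[1],v[0])))
g=p-.0188*M[:,2];print("grasp pt",g)
C=cam('wrist',s);np.save("w4.npy",np.r_[p,s['ee_rot']])
print(proj(C,[[.4345,.0811,.05],[.5868,.0585,.03],[*g[:2],.16]]))
cv2.imwrite("pics/w4.png",im)
sc=get_image("scene")[:,:,::-1];sd=get_image("side")[:,:,::-1]
cv2.imwrite("pics/s4.png",sc);cv2.imwrite("pics/d4.png",sd)
```

```text
11.6 [0.51873352 0.06837785 0.11642143] 0.5163060129009298 [ 5.35900209  0.49636901 -3.88423771] [-0.21988446 -1.12891989  0.04881072] -98.35125528728943
0.06877948498801896 171.7428408810565
grasp pt [0.51881846 0.06827025 0.13522093]
[[273.85081365 336.24336933]
 [274.56015274 114.64547455]
 [274.08046875 321.31130247]]
```

View pics/w4.png

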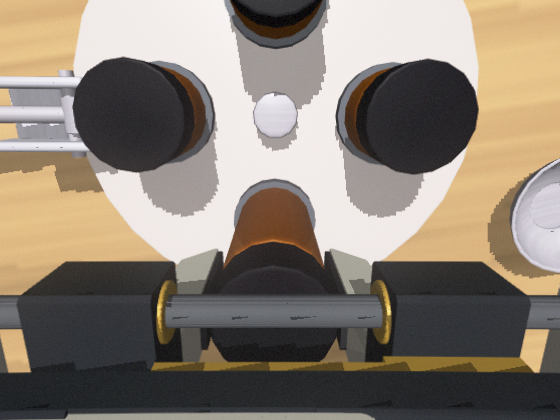

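Jar centred between the pads at u≈275 under hub (275,115); lever still open at left. Cross-checking the stand's yaw from several sightings.

Run:
```python
from h import *
ax=np.array([.5868,.0585])
def L(f):a=np.load(f);return cam('wrist',dict(position=a[:3],ee_rot=a[3:]))
for f,uv,z,off,hub in(("w1.npy",(274,68),.122,90,(273.5,195)),("w1.npy",(158.1,195.3),.05,0,(273.5,195)),("w2.npy",(258.5,65),.05,90,(260.5,227.5)),("w4.npy",(40,115),.056,90,(275,115.5)),("w4.npy",(40,114),.05,90,(275,115.5)),("w3.npy",(107,191),.05,0,(280.5,109))):
    C=L(f);P=onz(C,[uv],z)[0][:2];H=onz(C,[hub],.04)[0][:2]
    for c in(ax,H):
        v=P-c;print(f,P.round(4),c.round(4),"r",np.hypot(*v).round(4),"front",(np.degrees(np.arctan2(v[1],v[0]))+off).round(2))
C=L("w4.npy")
# tall jar base axis: clip ring left/right edges & glass
hsv=cv2.cvtColor(cv2.imread("pics/w4.png"),cv2.COLOR_BGR2HSV)
am=(hsv[:,:,1]>140)&(hsv[:,:,0]<15)&(hsv[:,:,2]>40)
for v in(205,215,225,235):
    k=np.where(am[v,215:340])[0]+215;print(v,k.min(),k.max(),(k.min()+k.max())/2)
H=onz(C,[(275,115.5)],.04)[0];J=onz(C,[(275,212)],.034)[0]
print("hub->jar",J-H,np.degrees(np.arctan2(*(J-H)[1::-1])))
s=cv2.imread("pics/s4.png");d=cv2.imread("pics/d4.png")
cv2.imwrite("pics/c4.png",np.hstack([cv2.resize(s[150:290,210:340],(390,420),interpolation=2),cv2.resize(d[140:280,190:320],(390,420),interpolation=2)]))
```

```text
w1.npy [0.6085 0.21  ] [0.5868 0.0585] r 0.1531 front 171.85
w1.npy [0.6085 0.21  ] [0.5866 0.0576] r 0.154 front 171.83
w1.npy [0.4346 0.081 ] [0.5868 0.0585] r 0.1539 front 171.58
w1.npy [0.4346 0.081 ] [0.5866 0.0576] r 0.1538 front 171.24
w2.npy [0.6159 0.2588] [0.5868 0.0585] r 0.2024 front 171.74
w2.npy [0.6159 0.2588] [0.5872 0.0581] r 0.2027 front 171.88
w4.npy [0.6066 0.1933] [0.5868 0.0585] r 0.1362 front 171.65
w4.npy [0.6066 0.1933] [0.5866 0.0582] r 0.1365 front 171.57
w4.npy [0.6075 0.1968] [0.5868 0.0585] r 0.1399 front 171.5
w4.npy [0.6075 0.1968] [0.5866 0.0582] r 0.1402 front 171.42
w3.npy [0.4344 0.0806] [0.5868 0.0585] r 0.154 front 171.73
w3.npy [0.4344 0.0806] [0.587  0.0579] r 0.1543 front 171.53
205 250 295 272.5
215 246 300 273.0
225 243 305 274.0
235 237 312 274.5
hub->jar [-0.06438783  0.00933552 -0.006     ] 171.7502339530341
```

View pics/c4.png

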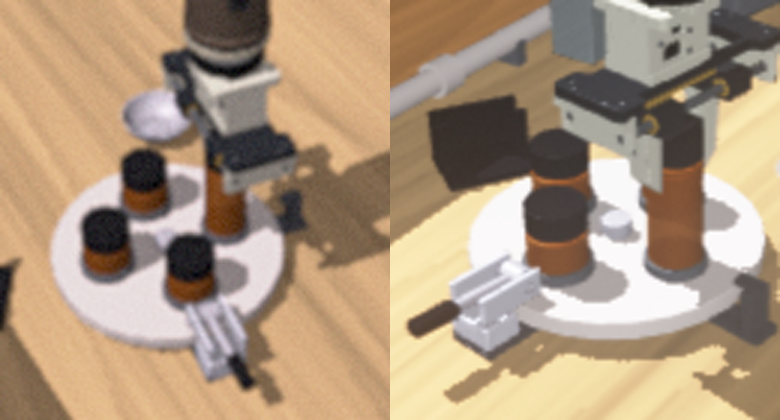

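Run:
```python
from h import *
s=observe();print(s['clock'],s['position'],s['width'],s['force']);print(sign_off())
```

```text
11.75 [0.51869185 0.06835893 0.1164032 ] 0.5179664447773193 [ 6.04267566e+00  3.00742517e-03 -4.55286441e+00]
the job is handed in; nothing more can be done
None
```

I opened the clamp lever to its stop, then turned the carousel about 67° clockwise until the tall jar stood at the front. I handed the job in at 11.75 s with the fingers still gripping the jar. No verdict was reported.

- **Lever:** I pushed it out and down with the closed fingers, stopping at about 42 N when it hit its stop. The pictures before and after turning the carousel show it nearly level, at the place expected for fully open.
- **Alignment:** The gripper holds the jar at 171.7° around the carousel's axis. The pointer and lever sightings put the front at 171.2–171.9°. One reading from the jar's glass suggested it could be about 0.6° lower, which is under 1 mm.
- **Grip:** The opening is about 47.7 mm on the 48 mm jar at 20 N. The force on the wrist is steady at about 6 N sideways and 5 N down, roughly along the radius. That probably comes from the grip point sitting about 1 mm inside the jar's 70 mm radius.
- **Other things on the shelf:** The dish and pad holder look untouched in the last pictures. I did not check the shrimp towers, glass jar or tube again; the arm never worked near them.

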